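Hold the fill block over its recess

ROBOT

A 7-joint arm with a two-finger parallel gripper is mounted at the origin on the work surface; the furniture and walls round the work are solid. World frame = base frame: x ahead of the robot, y to its left, z up, the work surface at z = 0. Lengths are in mm, angles in rad, forces in N, time in s.
With the tool pointing down it reaches from about 425 to 875 mm from the base axis. Payload 4.7 kg.
Tool frame: the origin (TCP) lies at the centre of the arm's flange, where the gripper is bolted on; the fingertips stand 182 mm ahead of it and the grasp point (between the pads) lies 164 mm ahead of it; z points along the fingers, y is the line along which they close (so a half turn about z gives the same grasp; the last joint's range is limited). The gripper opens to 87 mm and grips with 3 to 60 N. Pads are 19 mm wide; open, the fingers measure 117 mm over their backs; the gripper's body (75 mm by 190 mm) begins 51 mm behind the grasp point.
Start: joints at [-1.12, 0.321, -0.07, 1.45, 0.023, 1.371, -0.057], TCP at [274.993, 588.97, 404.787] pointing down, gripper open.
Joint ranges: [-2.86, 2.86], [-0.3, 2.09], [-1.38, 1.24], [0.06, 2.45], [-1.56, 4.7], [0.09, 2.05], [-2.69, 2.69]. Speed limits (rad/s): [2.57, 2.57, 3.14, 3.14, 3.14, 3.14, 3.14].

INTERFACE

Orientations are given as a unit quaternion [w, x, y, z].
In Python, from station import observe, imaging, order gives the robot as it stands.
- The arm moves only by the tool servo_tool, never from a script. Its argument "targets" is text: rows parted by semicolons, each of 7 numbers parted by spaces: the closure, from 0 (fully open) to 1 (shut), then the shift along the tool's x, y, z in cm, then the turn, a rotation vector about the tool's x, y, z in rad. A call has 1 to 20 rows; each row is the pose to reach, as a shift and turn from the pose commanded when the call began, along the tool's axes at that moment; what a row does not reach only later rows make up. A row lasts 1/10 s, in which the tool goes at most 50 mm and 8.59 degrees, less where a joint would pass 70% of its speed; a pose out of reach is approached as far as the arm can. A call with a gripper value outside its range is refused whole. The fingers move at their own pace and stop on an object; "grip_force" is the grip in N (left out, the last holds). Time passes only in rows, so rows that repeat a pose let the fingers close. It gives the time, the measured TCP pose, the force, the opening and the grip force at its end, in the units of the state.
- observe(): the state, without advancing time (a new reading comes with each control period).
- imaging.snapshot(name): name is "side" or "top" or "wrist"; returns the picture (420x560x3 uint8, blue, green, red); there is no depth.
- imaging.camera_info(name): a dict with "fovy" (degrees; the focal length in pixels is half the picture's height over the tangent of half this angle, whatever the lens; pixels are square), "cx", "cy" (the principal point, pixels), "rvec" (rotation vector, rad) and "tvec" (3), from world to camera coordinates, as OpenCV has them. Camera axes: x right, y down, z forward; pixel columns grow to the right and rows downward; lengths in mm; the calibration is good to about 2 mm. The wrist camera is an equidistant fisheye: a pixel r from the principal point sees the ray r / f radians off the axis. A picture is of the moment at which its call begins: read the wrist's pose just before it. camera_info takes no time and is no camera call; for the wrist camera it gives the pose at the moment of the call.
- order.finish_job(): hands the job in; it is judged then, once.
Trained networks look in the newest picture that a camera, given by its name, has taken for a name from the list of things; names that differ only in an ending like _2 or _b are one class to them, and where a whole thing is asked for, a point or a joint stands for the part that bears it (a point fixed in the world has none). Each returns a list of dicts, best first, with "confidence" (0 to 1); they miss things now and then, are a little off and sometimes report something else, mostly with a low value. They report only what shows in the picture. A call takes as long as a camera call.
- imaging.cut_out(camera, query): "region" (420x560 bool, what is visible of it) and "rect" ([centre column, centre row, width, height] in pixels, round what is visible of it).
- imaging.place_of(camera, query): "centre" ([row, column] in pixels: a listed point, or the origin of a listed thing).
The state is a dict: "time_s": time; "joints": joint angles; "joint_vel": joint speeds; "tau": joint torques, N m; "eef_pos": TCP position; "orientation": TCP orientation; "ft_force": force on the tool from outside, world axes, zero at the start; "wrist_torque": the same for the moment, N m; "width": finger opening in mm; "grip_force": force on a finger pad.
Only numpy, scipy, OpenCV 4.12 (cv2) and the standard library are available. Lean on these libraries where they do the work, as an engineer would, in place of code of your own. Each camera call takes 0.05 s, during which the arm holds its last target. There are 200 camera calls.

TASK

Take the wooden block out of the open plywood bin, carry it up over the freshly glued rail that stands on edge in two feet without touching the rail, and hold it over the rectangular recess of the flat board (not the round one), so that I can check the fit before it is glued in. Finish with the block still in the gripper, steady and level, centred over the recess and turned in line with it, hovering about 12 mm above the board's top; the block must not touch the board at any time, and leave the tape measure where it is.

Things in the scene. Friction and masses are not known exactly. Their poses are not given: they have to be found in the camera images.
- fill_block: plain wooden block, 48 x 75 x 30 mm (x, y, z), about 0.07 kg, lying flat in the bin; origin at the centre of its underside, x along the 48 mm width (grip across it), y along the 75 mm length, z up
- parts_bin: open plywood bin, fixed to the worktop, outside 190 (x) x 150 (y) x 45 mm high, walls and floor 6 mm thick; origin at the centre of its underside. Only the block lies in it. Bin and board may change sides of the rail
- recessed_board: flat wooden board, fixed to the worktop, 115 (x) x 170 (y) x 30 mm thick, with two recesses 16 mm deep in its top: a rectangular one (58 x 85 mm) centred 42 mm from the board's middle along its +y, and a round one (diameter 44 mm) 42 mm along its -y; origin at the centre of its underside. It may be turned any way round
- recessed_board_hole0 (a point): centre of the rectangular recess's mouth, level with the board's top (30 mm above the worktop); x along its 58 mm width, y along its 85 mm length, z up. The block's x and y belong along these; half a turn makes no difference
- glued_rail: freshly glued rail: a pale board 260 mm long (x), 18 mm thick, standing on edge in two dark slotted feet (50 mm wide in y, 90 mm either side of the middle), loose, 0.6 kg; top edge 90 mm above the worktop; origin on the worktop at its middle. It stands between bin and board and must not be touched
- tape_measure: yellow pocket tape, 36 x 99 x 66 mm high; origin at the centre of its underside; leave alone

How it is judged (in metres and radians):
On the way, in this order (a step that is already met when the one before it is completed fails the run):
1. the block is gripped and lifted clear of the bin (contact force between fill_block and the fingers above 0.5 N and z of fill_block in the frame of parts_bin above 0.055 m), for 0.1 s.
2. the gripped block passes over the glued rail (contact force between fill_block and the fingers above 0.5 N and z of fill_block in the frame of glued_rail above 0.09 m and y of fill_block in the frame of glued_rail between -0.05 and 0.05 m and x of fill_block in the frame of glued_rail between -0.15 and 0.15 m), for 0.02 s.
At the end, for the whole second after the job is handed in: The fingers hold the block (over 0.5 N) at rest over the rectangular recess: centre within 6 mm, in line within 0.1 rad (either way round), level within 0.09 rad, underside 4 to 22 mm above the board's top, touching neither board, bin nor rail; the rail still stands (contact force between fill_block and the fingers above 0.5 N and horizontal distance between fill_block and recessed_board_hole0 below 0.006 m and angle between the y axis of fill_block and the y axis of recessed_board_hole0, either way round below 0.1 rad and angle between fill_block's own z axis and vertical below 0.09 rad and z of fill_block in the frame of recessed_board_hole0 between 0.004 and 0.022 m and linear speed of fill_block below 0.02 m/s and angular speed of fill_block below 0.15 rad/s and contact force between fill_block and recessed_board below 0.05 N and contact force between fill_block and parts_bin below 0.05 N and contact force between fill_block and glued_rail below 0.05 N and angle between glued_rail's own z axis and vertical below 0.1 rad); the arm keeps its last pose, push and grip.
It fails at once if the rail is touched by the arm, the fingers or the block, or is moved (contact force between glued_rail and the arm above 0.5 N or contact force between glued_rail and the fingers above 0.5 N or contact force between glued_rail and fill_block above 0.5 N or distance of glued_rail from where it was at the start of the episode above 0.01 m).
It fails at once if the block touches the board (contact force between fill_block and recessed_board above 0.3 N).
It fails at once if the tape measure is moved more than 20 mm (distance of tape_measure from where it was at the start of the episode above 0.02 m).
It also fails if it takes over 38 s, if anything falls off the work surface, if the arm or the gripper's body presses on something with over 40 N, if the wrist force passes 120 N, or if a joint passes its speed limit or range.

## Working session

There is one attempt and no reset: what is moved stays moved. The work goes in short steps, Python scripts to look and compute and a tool call to move; the robot and the scene stay as the last step left them, time stands still between calls to the robot, and variables do not carry over. Pictures are saved under pics/ and viewed, at most 10 in all, crops included, and the job is handed in when it is done.

Besides the shell and the picture viewer there is one more tool, called after "Request:" as name(argument=value, ...), one argument or row to a line, values as JSON. servo_tool: Moves the arm, as the interface text tells. Its arguments: {"type":"object","properties":{"targets":{"type":"string"},"grip_force":{"type":"number"}},"required":["targets"]}

```bash
mkdir -p pics
cat > h.py <<'E'
import numpy as np, cv2
from scipy.spatial.transform import Rotation as R
from station import observe, imaging, order
def ray(cam,u,v,info=None):
    c=info or imaging.camera_info(cam); f=210/np.tan(np.radians(c["fovy"])/2)
    x,y=u-c["cx"],v-c["cy"]
    if cam=="wrist":
        r=np.hypot(x,y)+1e-9; t=r/f; d=np.array([np.sin(t)*x/r,np.sin(t)*y/r,np.cos(t)])
    else: d=np.array([x/f,y/f,1])
    M=cv2.Rodrigues(np.array(c["rvec"],float))[0]; t=np.array(c["tvec"],float).ravel()
    return -M.T@t, M.T@d
def at(cam,u,v,z,info=None):
    o,d=ray(cam,u,v,info); return (o+d*(z-o[2])/d[2])
def rect(cam,region,z,info=None):
    k=max(cv2.findContours(region.astype(np.uint8),0,cv2.CHAIN_APPROX_NONE)[0],key=cv2.contourArea)
    P=np.array([at(cam,u,v,z,info)[:2] for u,v in k[:,0]],np.float32)
    return cv2.minAreaRect(P)
E
python3 - <<'E'
from h import *
s=observe();print({k:np.round(s[k],3) for k in("time_s","eef_pos","orientation","ft_force","width")})
a=[]
for n in("top","side","wrist"):
    a.append(imaging.snapshot(n)); cv2.imwrite(f"pics/{n}0.png",a[-1])
    i=imaging.camera_info(n);print(n,i["fovy"],np.round(ray(n,280,210)[0]))
    for q in("fill_block","recessed_board_hole0","recessed_board","glued_rail","parts_bin","tape_measure"):
        z=30 if "hole0" in q else 0
        for r in imaging.place_of(n,q)[:1]:
            v,u=r["centre"];print(n,q,round(r["confidence"],2),round(u),round(v),np.round(at(n,u,v,z)))
E
```

```text
{'time_s': np.float64(0.0), 'eef_pos': array([274.929, 588.777, 403.654]), 'orientation': array([-0.   ,  0.217,  0.976, -0.001]), 'ft_force': array([-0.357, -0.207, -0.653]), 'width': np.float64(86.995)}
top 54.94400839641684 [ 380. -152.  923.]
top fill_block 0.96 362 167 [ 506. -319.    0.]
top recessed_board_hole0 0.58 195 155 [536.  59.  30.]
top recessed_board 0.61 197 175 [493.  62.   0.]
top glued_rail 0.85 283 168 [ 508. -138.    0.]
top parts_bin 0.62 370 174 [ 489. -336.    0.]
top tape_measure 0.61 364 248 [ 322. -317.    0.]
side 50.973249363241024 [178. 452. 646.]
side fill_block 0.92 273 167 [ 504. -329.    0.]
side recessed_board_hole0 0.64 175 271 [540.  53.  30.]
side recessed_board 0.73 196 293 [494.  64.   0.]
side glued_rail 0.6 346 192 [ 318. -304.    0.]
side parts_bin 0.71 281 168 [ 486. -332.    0.]
side tape_measure 0.75 345 193 [ 319. -299.    0.]
wrist 65.70646984690485 [212. 619. 384.]
wrist fill_block 0.6 8 408 [ 501. -338.    0.]
wrist tape_measure 0.6 7 411 [ 513. -358.    0.]
```

View pics/top0.png

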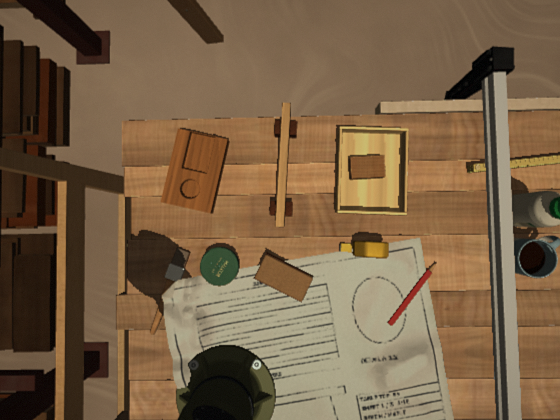

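View pics/side0.png

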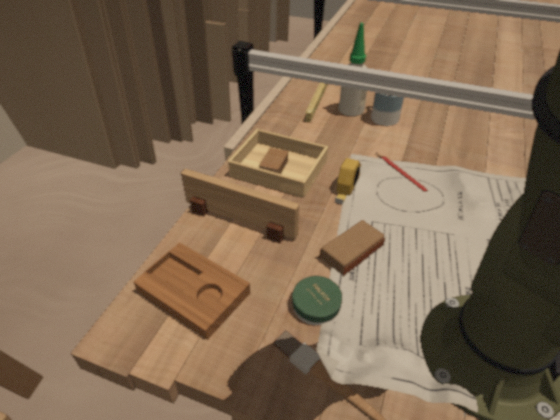

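View pics/wrist0.png

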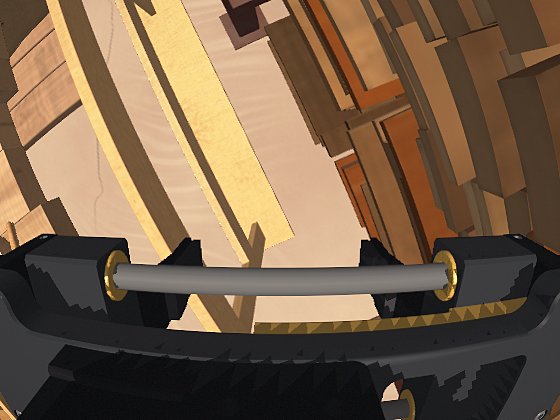

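The top view shows the block at about (366,166) in the bin, the rail running vertically at column 283, and the board with the rectangular recess at (195,155) and the round one at (190,188). The tape is at (370,248). The side view agrees, and the gantry's bar corner is at (243,50). The wrist view shows only the floor and furniture beside the table.

Run:
```python
from h import *
n="top"; imaging.snapshot(n)
for q,z in(("fill_block",36),("parts_bin",45),("recessed_board",30),("glued_rail",90)):
    for r in imaging.cut_out(n,q)[:1]:
        print(q,r["confidence"],np.round(r["rect"]),[np.round(x) for x in rect(n,r["region"],z)])
def tri(a,b):
    (o,d),(p,e)=ray("top",*a),ray("side",*b)
    s=np.linalg.lstsq(np.c_[d,-e],p-o,rcond=None)[0];return np.round(o+d*s[0]),np.round(p+e*s[1])
print("gantry",tri((512,50),(234,44)),tri((486,50),(252,44)))
print("rail ends",np.round([at(n,286,103,90),at(n,281,226,90)]))
s=observe();Q=R.from_quat(np.roll(s["orientation"],-1));print(s["eef_pos"],Q.as_matrix().round(3))
i=imaging.camera_info("wrist");print(Q.inv().apply(ray("wrist",280,210)[0]-s["eef_pos"]))
```

```text
fill_block 0.65 [366. 167.  35.  23.] [array([ 500., -322.]), array([79., 49.]), np.float64(89.0)]
parts_bin 0.83 [372. 170.  74.  88.] [array([ 490., -330.]), array([158., 193.]), np.float64(87.0)]
recessed_board 0.7 [194. 173.  65.  89.] [array([501.,  59.]), array([121., 171.]), np.float64(76.0)]
glued_rail 0.94 [284. 164.  29. 123.] [array([ 502., -139.]), array([ 48., 258.]), np.float64(86.0)]
gantry (array([ 694., -568.,  178.]), array([ 707., -562.,  181.])) (array([ 677., -500.,  220.]), array([ 633., -516.,  209.]))
rail ends [[ 631. -147.   90.]
 [ 374. -133.   90.]]
[275.01637597 588.97090294 404.79328727] [[-0.906  0.423  0.   ]
 [ 0.423  0.906  0.   ]
 [-0.     0.    -1.   ]]
[69.60706605  0.22350219 20.52912527]
```

Request:
servo_tool(
  targets="0 0 0 -5 0 0 0; 0 -53 -36 -5 0 0 -0.19; 0 -53 -36 -5 0 0 -0.19; 0 -53 -36 -5 0 0 -0.19; 0 -53 -36 -5 0 0 -0.19; 0 -53 -36 -5 0 0 -0.19; 0 -53 -36 -5 0 0 -0.19; 0 -53 -36 -5 0 0 -0.19; 0 -53 -36 -5 0 0 -0.19; 0 -53 -36 -5 0 0 -0.19; 0 -53 -36 -5 0 0 -0.19; 0 -53 -36 -5 0 0 -0.19; 0 -53 -36 -5 0 0 -0.19; 0 -53 -36 -5 0 0 -0.19; 0 -53 -36 -5 0 0 -0.19; 0 -53 -36 -5 0 0 -0.19; 0 -53 -36 -5 0 0 -0.19; 0 -53 -36 -5 0 0 -0.19",
)

```text
time_s: 3.1
eef_pos: [602.5, 40.5, 454.8]
orientation: [-0.0, 0.122, 0.993, 0.0]
ft_force: [-0.1, 0.4, -0.9]
width: 87.1
grip_force: 0.0
```

Run:
```python
from h import *
i=imaging.camera_info("wrist"); im=imaging.snapshot("wrist"); cv2.imwrite("pics/w1.png",im); np.save("w1.npy",[i["rvec"],i["tvec"]])
for q,z in(("recessed_board",30),("glued_rail",90)):
    for r in imaging.cut_out("wrist",q)[:1]:
        print(q,r["confidence"],np.round(r["rect"]),[np.round(x,1) for x in rect("wrist",r["region"],z,i)])
for r in imaging.place_of("wrist","recessed_board_hole0")[:2]:
    v,u=r["centre"];print(r["confidence"],u,v,at("wrist",u,v,30,i))
```

```text
recessed_board 0.82 [279.  99.  93. 137.] [array([502.3,  62.7]), array([115. , 171.1]), np.float64(76.4)]
glued_rail 0.95 [130. 145.  84. 208.] [array([ 504.9, -111.1]), array([ 68.8, 257.6]), np.float64(86.0)]
0.96 279.8 131.8 [544.3335423   54.92303149  30.        ]
```

View pics/w1.png

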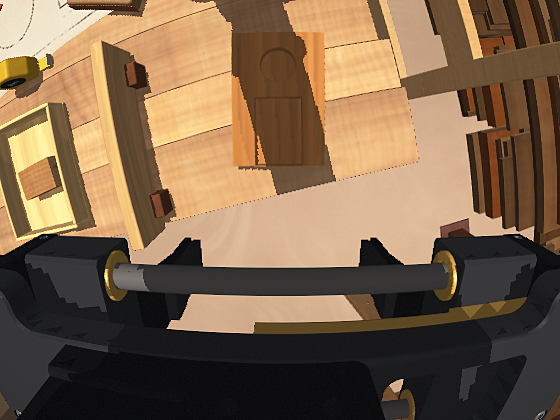

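The wrist view shows the whole board, with the rectangular recess at about (279,132) and the round one at (280,65). The rail is at column 125 and the bin with the block at (40,178). The networks agree with the picture.

Request:
servo_tool(
  targets="0 1.2 -37.6 0 0 0 1.344; 0 1.2 -37.6 0 0 0 1.344; 0 1.2 -37.6 0 0 0 1.344; 0 1.2 -37.6 0 0 0 1.344; 0 1.2 -37.6 0 0 0 1.344; 0 1.2 -37.6 0 0 0 1.344; 0 1.2 -37.6 0 0 0 1.344; 0 1.2 -37.6 0 0 0 1.344; 0 1.2 -37.6 0 0 0 1.344; 0 1.2 -37.6 0 0 0 1.344; 0 1.2 -37.6 0 0 0 1.344; 0 1.2 -37.6 0 0 0 1.344; 0 1.2 -37.6 0 0 0 1.344; 0 1.2 -37.6 0 0 0 1.344",
)

```text
time_s: 4.7
eef_pos: [499.7, -322.5, 454.8]
orientation: [-0.0, 0.713, 0.701, 0.0]
ft_force: [1.1, -0.3, -0.6]
width: 87.2
grip_force: 0.0
```

Run:
```python
from h import *
s=observe();p=s["eef_pos"];Q=R.from_quat(np.roll(s["orientation"],-1));M=Q.as_matrix()
i=imaging.camera_info("wrist"); im=imaging.snapshot("wrist"); cv2.imwrite("pics/w2.png",im)
print(s["time_s"],np.round(p,1),np.degrees(np.arctan2(M[1,1],M[0,1])))
for q,z in(("fill_block",36),("parts_bin",45),("glued_rail",90)):
    for r in imaging.cut_out("wrist",q)[:1]:
        b=rect("wrist",r["region"],z,i);print(q,r["confidence"],np.round(r["rect"]),[np.round(x,1) for x in b])
        if q=="fill_block": print("shift tool",M.T@(np.r_[b[0],0]-np.r_[p[:2],0]))
for r in imaging.place_of("wrist","fill_block")[:2]:
    v,u=r["centre"];print(r["confidence"],u,v,at("wrist",u,v,6,i))
```

```text
4.7 [ 499.7 -322.5  454.8] -1.028432636444792
parts_bin 0.65 [278. 187. 157. 116.] [array([ 493. , -330.8]), array([151. , 189.8]), np.float64(87.1)]
glued_rail 0.69 [279.  38. 240.  54.] [array([ 501.9, -155. ]), array([ 53.1, 258. ]), np.float64(86.0)]
0.91 280.3 179.3 [ 500.59800777 -325.7913125     6.        ]
```

View pics/w2.png

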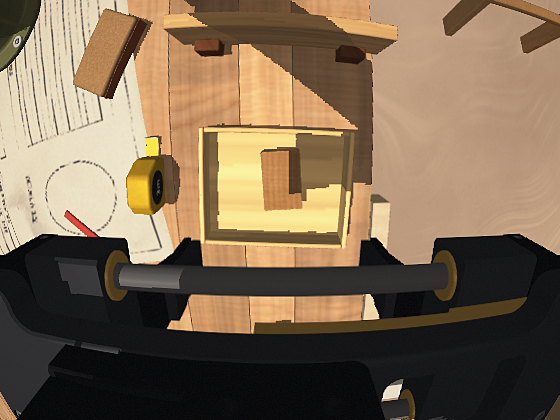

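The block's top spans about (262,151) to (301,208), its right part in shadow, inside the bin. The rail is above at row 30 and the tape at (147,185).

Run:
```python
from h import *
im=cv2.imread("pics/w2.png")[135:225,245:320]
cv2.imwrite("pics/w2c.png",cv2.resize(im,None,fx=6.6,fy=6.6,interpolation=cv2.INTER_CUBIC))
c=[(262,151),(298,148),(302,208),(265,209)]
P=np.array([at("wrist",u,v,36)[:2] for u,v in c]);print(P.round(1),P.mean(0),np.linalg.norm(P-np.roll(P,1,0),axis=1))
```

```text
[[ 478.7 -285.5]
 [ 522.7 -282.6]
 [ 527.2 -358.6]
 [ 480.2 -359. ]] [ 502.18818737 -321.43072294] [73.52445154 44.17902329 76.07838373 46.95643892]
```

View pics/w2c.png

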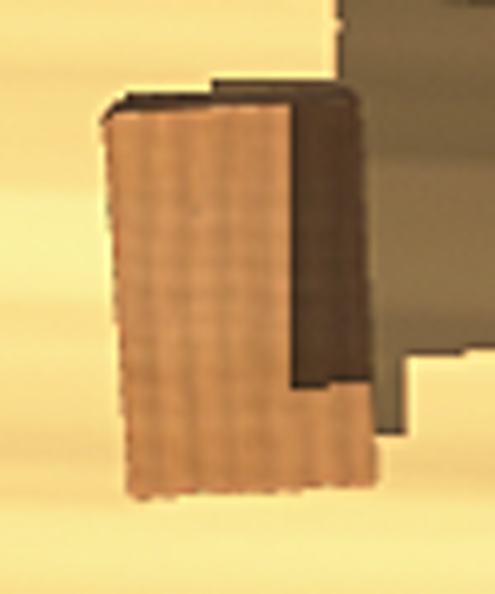

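The zoomed crop puts the corners of the top face at (261.1,152.7), (299.5,150.4), (302.1,208.5) and (264.7,210.5).

Run:
```python
from h import *
c=[(261.1,152.7),(299.5,150.4),(302.1,208.5),(264.7,210.5)]
P=np.array([at("wrist",u-.4,v-.4,36)[:2] for u,v in c]);m=P.mean(0);print(P.round(1),m,np.linalg.norm(P-np.roll(P,1,0),axis=1))
d=P[0]+P[1]-P[2]-P[3];w=P[1]+P[2]-P[0]-P[3];print("len ang",np.degrees(np.arctan2(d[1],d[0])),"width ang",np.degrees(np.arctan2(w[1],w[0])))
s=observe();M=R.from_quat(np.roll(s["orientation"],-1)).as_matrix();p=s["eef_pos"];print(M.T@np.r_[m-p[:2],0])
```

```text
[[ 477.  -287. ]
 [ 524.1 -285.1]
 [ 526.8 -358.7]
 [ 479.3 -360.4]] [ 501.77865596 -322.83016649] [73.40786718 47.08438363 73.64063402 47.53902372]
len ang 91.93873809142951 width ang 2.1890543472581117
[2.78357839e-01 2.29252877e+00 2.24719029e-04]
```

Request:
servo_tool(
  targets="0 0 0.2 5 0 0 -0.054; 0 0 0.2 10 0 0 -0.054; 0 0 0.2 15 0 0 -0.054; 0 0 0.2 19 0 0 -0.054; 0 0 0.2 22 0 0 -0.054; 0 0 0.2 24.5 0 0 -0.054; 0 0 0.2 26.1 0 0 -0.054; 0 0 0.2 26.1 0 0 -0.054; 0 0 0.2 26.1 0 0 -0.054; 1 0 0.2 26.1 0 0 -0.054; 1 0 0.2 26.1 0 0 -0.054; 1 0 0.2 26.1 0 0 -0.054; 1 0 0.2 26.1 0 0 -0.054; 1 0 0.2 26.1 0 0 -0.054; 1 0 0.2 26.1 0 0 -0.054; 1 0 0.2 26.1 0 0 -0.054; 1 0 0.2 26.1 0 0 -0.054; 1 0 0.2 26.1 0 0 -0.054",
  grip_force=30,
)

```text
time_s: 6.75
eef_pos: [501.5, -323.1, 193.8]
orientation: [-0.0, 0.695, 0.719, 0.0]
ft_force: [-0.5, -0.1, 1.1]
width: 48.0
grip_force: 30.0
```

Request:
servo_tool(
  targets="1 0 0 -2 0 0 0; 1 0 0 -6 0 0 0; 1 0 0 -10 0 0 0; 1 0 0 -14 0 0 0; 1 0 0 -16 0 0 0; 1 2 0.3 -16 0 0 -0.05; 1 5.5 0.8 -16 0 0 -0.19; 1 9.5 1.4 -16 0 0 -0.32; 1 13.5 2 -16 0 0 -0.45; 1 17.5 2.6 -16 0 0 -0.58; 1 21.5 3.2 -16 0 0 -0.71; 1 25.5 3.8 -16 0 0 -0.84; 1 29.5 4.4 -16 0 0 -0.97; 1 33 4.9 -16 0 0 -1.1; 1 36 5.3 -16 0 0 -1.22; 1 37.5 5.5 -16 0 0 -1.298; 1 37.5 5.5 -16 0 0 -1.298; 1 37.5 5.5 -16 0 0 -1.298; 1 37.5 5.5 -16 0 0 -1.298",
)

```text
time_s: 8.65
eef_pos: [543.3, 52.2, 353.2]
orientation: [-0.0, 0.12, 0.993, -0.0]
ft_force: [-0.0, 0.3, 0.2]
width: 47.9
grip_force: 30.0
```

Run:
```python
from h import *
s=observe();p=s["eef_pos"];M=R.from_quat(np.roll(s["orientation"],-1)).as_matrix()
i=imaging.camera_info("wrist"); im=imaging.snapshot("wrist"); cv2.imwrite("pics/w3.png",im)
print(s["time_s"],np.round(p,1),np.degrees(np.arctan2(M[1,1],M[0,1])),s["grip_force"],s["width"])
for q,z in(("recessed_board",30),("fill_block",p[2]-157.8)):
    for r in imaging.cut_out("wrist",q)[:1]:
        b=rect("wrist",r["region"],z,i);print(q,r["confidence"],np.round(r["rect"]),[np.round(x,1) for x in b])
```

```text
8.65 [543.3  52.2 353.2] 76.1618199883299 29.999729013070464 47.943675717851896
recessed_board 0.78 [282. 151. 123. 177.] [array([501.2,  63.1]), array([115.4, 169.5]), np.float64(76.3)]
fill_block 0.93 [280. 257. 112. 134.] [array([519.8,  57.8]), array([47.5, 38.2]), np.float64(76.2)]
```

View pics/w3.png

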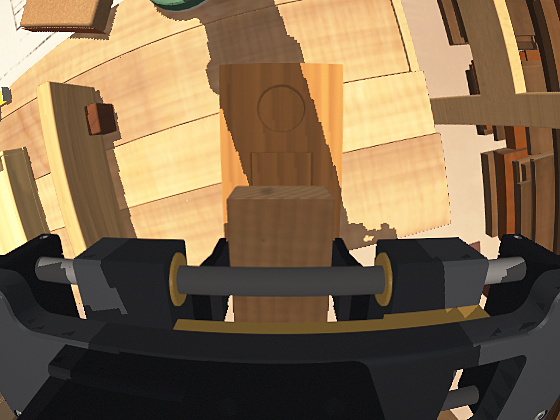

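The board is seen with the round recess at (282,108), and the held block is square in line with it. The top front edge of the block is at row ~199 and the bottom front edge at row ~187.

Run:
```python
from h import *
s=observe();p=s["eef_pos"];M=R.from_quat(np.roll(s["orientation"],-1)).as_matrix()
for v,z in((199,p[2]-157.8),(187,p[2]-187.8)):
    for u in(232,280,330): print(v,u,np.round(M.T@(at("wrist",u,v,z)-p),1))
print(np.round(M.T@(np.array([542.9,53.4,p[2]])-p),1))
im=cv2.imread("pics/w3.png")[175:215,220:345].astype(int)
print(im[:,60].sum(1))
```

```text
199 232 [ 37.3 -21.  157.8]
199 280 [ 37.3  -0.  157.8]
199 330 [ 37.4  21.8 157.8]
187 232 [ 36.8 -25.4 187.8]
187 280 [ 36.7  -0.  187.8]
187 330 [ 36.8  26.4 187.8]
[ 1.  1. -0.]
[222 224 221 225 221 220 221 220 217 213 240 283 278 296 293 270 284 294
 283 270 301 293 256 270 236 234 236 232 231 230 233 229 232 234 234 235
 235 233 234 234]
```

Request:
servo_tool(
  targets="1 0.1 0.1 3 0 0 0; 1 0.1 0.1 6 0 0 0; 1 0.1 0.1 8.5 0 0 0; 1 0.1 0.1 10 0 0 0; 1 0.1 0.1 11.2 0 0 0; 1 0.1 0.1 12 0 0 0; 1 0.1 0.1 12.3 0 0 0; 1 0.1 0.1 12.3 0 0 0; 1 0.1 0.1 12.3 0 0 0; 1 0.1 0.1 12.3 0 0 0; 1 0.1 0.1 12.3 0 0 0; 1 0.1 0.1 12.3 0 0 0",
)

```text
time_s: 10.0
eef_pos: [543.1, 54.7, 231.1]
orientation: [0.0, 0.119, 0.993, 0.0]
ft_force: [-0.5, 0.2, 0.3]
width: 48.0
grip_force: 30.0
```

Run:
```python
from h import *
s=observe();p=s["eef_pos"];M=R.from_quat(np.roll(s["orientation"],-1)).as_matrix()
print(s["time_s"],np.round(p,1),np.degrees(np.arctan2(M[1,1],M[0,1])),M[:,2].round(4),s["grip_force"],s["width"],s["ft_force"])
a=cv2.resize(imaging.snapshot("side")[200:350,100:290],None,fx=3,fy=3,interpolation=2); cv2.imwrite("pics/s4.png",a)
b=cv2.resize(imaging.snapshot("top")[100:240,130:320],None,fx=3,fy=3,interpolation=2)
cv2.imwrite("pics/s4.png",cv2.vconcat([a,b])[:,:][:870]); cv2.imwrite("pics/s4.png",cv2.resize(cv2.vconcat([a,b]),None,fx=.68,fy=.68))
```

```text
10.0 [543.1  54.7 231.1] 76.31658474598999 [ 7.e-04  3.e-04 -1.e+00] 29.999853260815144 47.99310977688756 [-0.45965326  0.23527531  0.25814661]
```

View pics/s4.png

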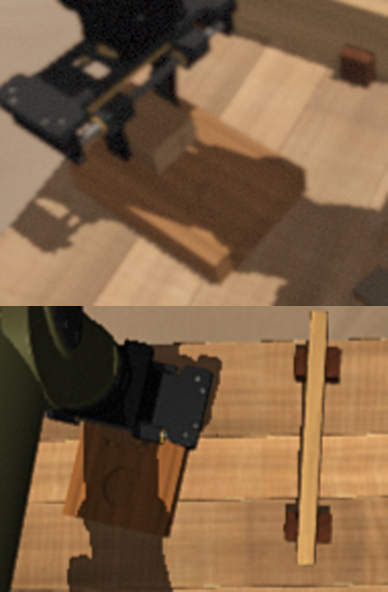

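The side and top views show the block held level over the rectangular end of the board, in line with it. The rail is still standing where it was.

```bash
python3 -c "
from h import *
print(observe()['eef_pos']); print(order.finish_job())"
```

```text
[542.98982154  54.73625179 230.92689202]
the job is handed in; nothing more can be done
None
```

The block is held level and in line over the rectangular recess, about 13 mm above the board and about 1–2 mm from its centre by my measurements; the rail and tape measure were left alone, and I've handed the job in (no verdict came back).

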